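# Shut the draught shield and tare the balance

## Robot

A 6-joint arm with a two-finger parallel gripper is mounted at the origin on the work surface; the furniture and walls round the work are solid. World frame = base frame: x ahead of the robot, y to its left, z up, the work surface at z = 0. Lengths are in m, angles in rad, forces in N, time in s.
With the tool pointing down it reaches from about 0.25 to 0.725 m from the base axis. Payload 4 kg.
Tool frame: the origin (TCP) lies midway between the tips of the shut fingers; the grasp point (between the pads) lies 19 mm behind it; z points along the fingers, y is the line along which they close (so a half turn about z gives the same grasp; the last joint's range is limited). The gripper opens to 85 mm and grips with 20 to 120 N. Pads are 22 mm wide; open, the fingers measure 114 mm over their backs; the gripper's body (76 mm by 85 mm) begins 54 mm behind the grasp point. The pads swing forward as they close: fully open they stand 13 mm farther back than shut.
Start: joints at [1.127, 0.241, 0.005, 1.335, 0, 1.571], TCP at [0.215, 0.452, 0.231] pointing down, gripper open.
Joint ranges: [-2.72, 2.72], [-1.05, 1.87], [-1.09, 1.28], [-1.99, 2.15], [-1.42, 1.44], [-3.14, 3.14]. Speed limits (rad/s): [2.79, 2.79, 3.14, 3.14, 3.14, 3.14].

## Interface

Orientations are given as a unit quaternion [x, y, z, w].
In Python, from workcell import get_obs, camera, job_done, silhouettes gives the robot as it stands. The module is installed in compiled form; this text tells all that it offers.
- The arm moves only by the tool drive_tool, never from a script. Its argument "increments" is a list of rows, each a list of 3 entries, a list of its own where there are three numbers: the shift along the world's x, y, z in mm, then the turn, a rotation vector about the world's x, y, z in degrees, then the opening, from 0 (shut) to 1 (fully open). A call has 1 to 8 rows; each row shifts and turns the commanded pose from where the row before left it; what a row does not reach is not made up. A row lasts 1/12 s, in which the tool goes at most 41.7 mm and 7.16 degrees, less where a joint would pass 70% of its speed; a pose out of reach is approached as far as the arm can. A call is refused whole if a number of a shift passes 41.7 or a number of a turn 7.16, either way. A call with a gripper value outside its range is refused whole. The fingers move at their own pace and stop on an object; the grip force is fixed at half the most. Time passes only in rows, so rows that do not move let the fingers close. It gives the time, the measured TCP pose, the force, the opening and the grip force at its end, in the units of the state.
- get_obs(): the state, without advancing time (a new reading comes with each control period).
- camera(name): name is "scene" or "side" or "wrist"; returns a dict with "image" (420x560x3 uint8, red, green, blue), "K" (3x3 intrinsics, pixels), "view" (4x4, takes a point from world to camera coordinates). Camera axes: x right, y down, z forward; pixel columns grow to the right and rows downward; lengths in m; the calibration is good to about 2 mm. The wrist camera is an equidistant fisheye: a pixel r from the principal point sees the ray r / f radians off the axis. A picture is of the moment at which its call begins. There is no depth.
- job_done(): hands the job in; it is judged then, once.
Trained networks look in a picture, given as the dict that the camera call returned (one of the last four; its "shot" number tells which), for a name from the list of things; names that differ only in an ending like _2 or _b are one class to them, and where a whole thing is asked for, a point or a joint stands for the part that bears it (a point fixed in the world has none). Each returns a list of dicts, best first, with "conf" (0 to 1); they miss things now and then, are a little off and sometimes report something else, mostly with a low value. They report only what shows in the picture. A call takes as long as a camera call. They do not tell look-alikes from the thing itself.
- silhouettes(query, picture): "region" (420x560 bool, what is visible of it) and "bbox" ([left, top, right, bottom] in pixels, round what is visible of it).
The state is a dict: "clock": time; "joint_pos": joint angles; "joint_vel": joint speeds; "tau": joint torques, N m; "eef_pos": TCP position; "tool_rot": TCP orientation; "ft_force": force on the tool from outside, world axes, zero at the start; "ft_torque": the same for the moment, N m; "grip_width": finger opening in m; "grasp_force": force on a finger pad.
Only numpy, scipy, OpenCV 4.12 (cv2) and the standard library are available. Lean on these libraries where they do the work, as an engineer would, in place of code of your own. Each camera call takes 0.05 s, during which the arm holds its last target. There are 200 camera calls.

## Task

The empty beaker is on the balance and has to be tared. With your fingertips slide the glass roof of the weighing chamber fully shut, pushing gently behind its dark finger pull, then press the blue tare key on the terminal lightly, let it come back up and withdraw. Do not press any other key, do not disturb the beaker, and leave the vial and the jar beside the terminal where they are; grasp nothing.

Things in the scene. Friction and masses are not known exactly. Their poses are not given: they have to be found in the camera images.
- balance: weighing module of an analytical balance: pale grey base 220 mm deep (x), 180 mm wide (y), glass weighing chamber in front, pale tower behind, all 175 mm high; stands firmly on the table. Origin: centre of its underside; x axis to its rear (away from the robot), y to its left, z up
- door (a joint): how far the chamber's sliding glass roof pane is open, m: 0 = shut against its stop at the front, 0.080 = fully open to the rear. It slides level along the module's x axis in guide rails, pane's upper face 172 mm above the table, and stays where it is left; it slides with about 1.2 N of friction
- door_pull (a point): middle of the top edge of the upright rear face of the roof pane's dark finger pull, 70 mm wide (y), rising 16 mm above the pane to 188 mm: ramp in front, flat rear face toward the module's +x with 55 mm of bare pane behind it. Axes as the module's. Pushing that rear face to the module's -x shuts the pane; shut, the point is at module x = -0.043
- terminal: separate low control terminal, pale grey, 120 mm deep (x), 152 mm wide (y): flat deck 22 mm high with a row of four keys in front, display hood behind, rising to 48 mm from 21 mm behind the keys; stands firmly on the table left or right of the module. Origin: centre of its underside, x axis to its rear, y to its left, z up
- tare_top (a point): centre of the top face of the tare key, the only blue key (white mark: two arrows pointing at a ring), 30 mm above the table; 26 mm wide, 22 mm deep, 8 mm proud of the terminal's deck. Row of four, from the left as the robot sees it: power, tare, menu, print; 36 mm centre to centre
- tare_key (a joint): how far the tare key is pressed down, m: 0 = up, 0.004 = fully down. Sprung: about 1 N starts it, about 5 N holds it fully down, and it comes up by itself; it registers from 0.002
- power_key (a joint): travel of the power key (grey with a red ring mark), like the tare key: 0 up, 0.004 down
- menu_key (a joint): travel of the menu key (grey with three dark bars), like the tare key: 0 up, 0.004 down
- print_key (a joint): travel of the print key (grey with a dark printer mark), like the tare key: 0 up, 0.004 down
- pan_center (a point): centre of the top of the round steel pan (80 mm wide) in the chamber, 70 mm above the table
- beaker: empty clear beaker, 44 mm wide, 58 mm high, standing on the steel pan inside the glass chamber, its rim 128 mm above the table. Origin: centre of its underside
- amber_vial: brown vial with a white cap, 34 mm wide, 66 mm high, standing loose beside the print-key end of the terminal. Origin: centre of its underside
- cream_jar: white-capped ointment jar, 55 mm wide, 40 mm high, standing loose beside the power-key end of the terminal. Origin: centre of its underside
Not all that is in view belongs to the job. What is shaped like the beaker but pink is not meant.

How it is judged:
By the outcome, as a careful person would: the job done as asked, in the order asked, and still so for the second after the job is handed in, with the robot touching nothing.
It also fails if it takes over 48 s, if anything falls off the work surface, if the arm or the gripper's body presses on something with over 40 N, if the wrist force passes 120 N, or if a joint passes its speed limit or range.

## Working session

There is one attempt and no reset: what is moved stays moved. The work goes in short steps, Python scripts to look and compute and a tool call to move; the robot and the scene stay as the last step left them, time stands still between calls to the robot, and variables do not carry over. Pictures are saved under pics/ and viewed, at most 10 in all, crops included, and the job is handed in when it is done.

Besides the shell and the picture viewer there is one more tool, called after "Request:" in YAML: its name, and indented under it one key for each argument. drive_tool: Moves the arm, as the interface text tells. Its arguments: {"type":"object","properties":{"increments":{"type":"array"}},"required":["increments"]}

```bash
mkdir -p pics; cat > h.py <<'E'
import numpy as np, cv2
from workcell import *
def shot(n,f):
    p=camera(n); cv2.imwrite(f'pics/{f}.png',p['image'][:,:,::-1]); return p
def onplane(p,uv,z):
    K,V=p['K'],p['view']; d=V[:3,:3].T@np.linalg.solve(K,[uv[0],uv[1],1.]); c=-V[:3,:3].T@V[:3,3]
    return c+d*(z-c[2])/d[2]
def proj(p,X):
    q=p['view'][:3,:3]@X+p['view'][:3,3]; q=p['K']@q; return q[:2]/q[2]
E
python3 - <<'E'
from h import *
o=get_obs(); print(o['clock'],o['eef_pos'],o['tool_rot'],o['ft_force'])
for n in ['scene','side']:
    p=shot(n,n+'0'); print(n,p['K'].round(1).tolist(),p['view'].round(3).tolist())
    for q in ['balance','door_pull','terminal','tare_top','power_key','menu_key','print_key','beaker','amber_vial','cream_jar']:
        for s in silhouettes(q,p)[:2]:
            ys,xs=np.nonzero(s['region']); print(q,round(s['conf'],2),s['bbox'],xs.mean().round(1),ys.mean().round(1),len(xs))
a=cv2.imread('pics/scene0.png');b=cv2.imread('pics/side0.png')
E
```

```text
0.0 [0.21440649 0.45097358 0.23041356] [ 2.20084432e-01  9.75480246e-01 -1.04058748e-03 -2.21458394e-04] [ 0.2297613  -0.39174185 -0.71357513]
scene [[421.5, 0.0, 275.7], [0.0, 421.5, 207.0], [0.0, 0.0, 1.0]] [[0.439, -0.899, -0.014, -0.157], [-0.569, -0.266, -0.778, 0.357], [0.696, 0.349, -0.628, 0.805], [0.0, 0.0, 0.0, 1.0]]
balance 0.77 [312.3, 175.7, 418.7, 298.4] 363.2 231.7 8890
door_pull 0.88 [336.6, 174.1, 413.2, 222.0] 374.4 198.4 2269
terminal 0.56 [208.9, 190.0, 274.9, 240.4] 242.9 215.0 1991
terminal 0.16 [312.5, 170.1, 422.2, 295.7] 363.0 231.5 8974
tare_top 0.63 [223.9, 215.2, 234.0, 223.3] 228.7 216.2 73
power_key 0.52 [214.7, 209.7, 224.0, 216.9] 219.8 211.6 61
menu_key 0.56 [208.0, 191.5, 274.2, 240.0] 243.1 215.0 1977
menu_key 0.55 [241.8, 221.2, 256.1, 233.4] 248.5 227.4 85
beaker 0.6 [313.3, 279.1, 330.5, 306.7] 320.5 291.2 431
beaker 0.42 [311.9, 172.8, 418.2, 295.2] 363.3 231.5 9064
amber_vial 0.55 [273.3, 213.9, 284.9, 235.9] 278.2 224.8 270
amber_vial 0.4 [332.4, 176.7, 414.0, 223.0] 373.9 198.2 2221
cream_jar 0.73 [201.0, 188.2, 219.9, 208.9] 210.8 198.2 350

[... 192 characters left out ...]
0.88 [323.0, 159.4, 412.1, 266.3] 364.8 212.5 7311
door_pull 0.62 [338.5, 163.4, 406.0, 197.3] 372.5 179.2 1827
terminal 0.63 [208.1, 185.1, 272.7, 233.4] 242.5 210.5 2058
tare_top 0.59 [224.4, 207.4, 234.2, 216.4] 229.4 213.2 52
power_key 0.73 [208.1, 183.3, 272.9, 231.9] 242.1 210.3 1962
power_key 0.38 [212.3, 208.9, 224.6, 213.5] 218.6 209.9 56
menu_key 0.52 [234.3, 211.1, 245.3, 219.5] 239.9 217.1 70
print_key 0.48 [245.3, 221.2, 255.5, 226.9] 250.2 221.4 74
beaker 0.92 [328.6, 257.0, 347.8, 285.6] 336.3 270.2 432
beaker 0.38 [356.6, 203.8, 375.4, 213.8] 367.0 208.5 79
amber_vial 0.51 [276.0, 205.2, 288.3, 231.4] 280.6 216.5 294
cream_jar 0.59 [197.0, 188.7, 214.3, 209.7] 205.8 198.6 328
```

View pics/scene0.png

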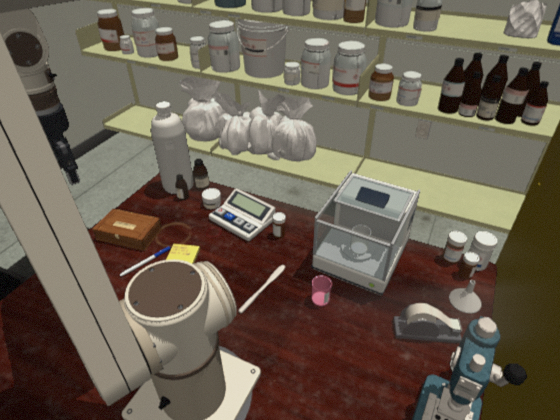

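View pics/side0.png

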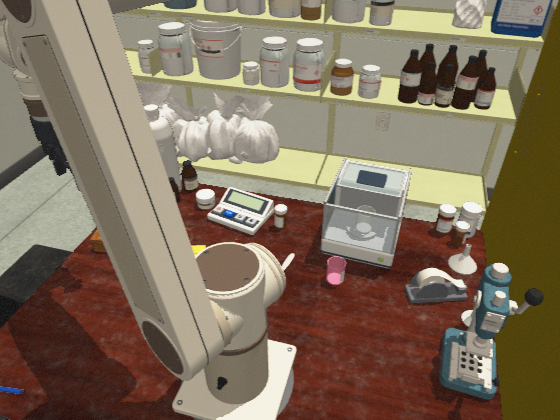

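The balance stands at about (365,230) in the scene view, with the dark pull near (374,197). The terminal is at (243,214) with its blue key near (229,216), the jar is on its left and the vial on its right. Next I'll enlarge these areas.

```bash
python3 - <<'E'
from h import *
a=cv2.imread('pics/scene0.png');b=cv2.imread('pics/side0.png')
def c(im,x,y,w,h): return cv2.resize(im[y:y+h,x:x+w],(400,300),interpolation=cv2.INTER_CUBIC)
cv2.imwrite('pics/c1.png',np.vstack([np.hstack([c(a,304,170,120,90),c(b,314,152,120,90)]),np.hstack([c(a,200,180,100,75),c(b,195,175,100,75)])]))
E
```

```text
(no output)
```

View pics/c1.png

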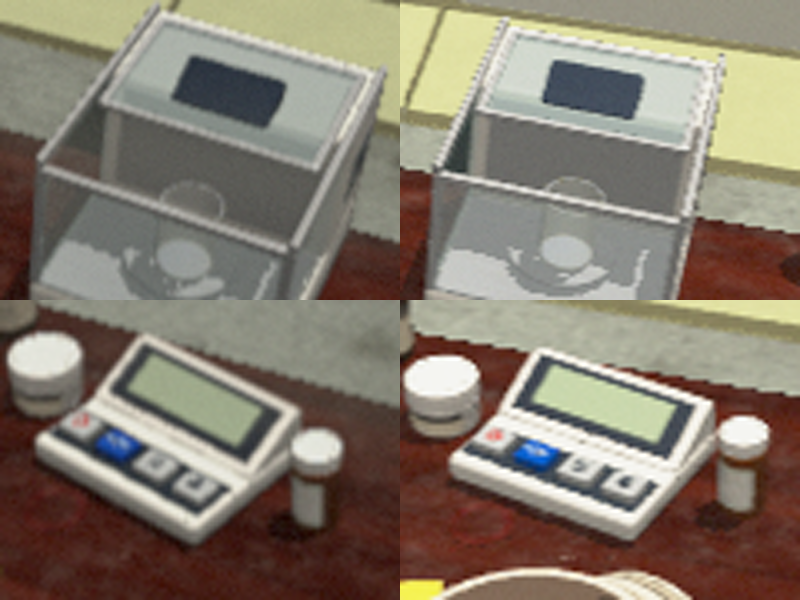

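The top crops show the pane open to the rear, with the pull's rear edge at scene (362.5,186.8)–(390.1,195.2). The lower crops show the blue key at scene (229,216) and side (229,213).

```bash
python3 - <<'E'
from h import *
P={n:camera(n) for n in ['scene','side']}
def off(uv,w): return uv
pts={'pullL':((362.5,186.8),(358.7,170.),.188),'pullR':((390.1,195.2),(386.9,173.),.188),
'chFL':((316,218),(325.1,203.6),.175),'chFR':((391.6,244.4),(401,217.1),.175),'chRL':((351.1,173),(345.5,158.5),.175),'chRR':((418.9,190.4),(410,169.5),.175)}
for n in P:
    im=P[n]['image'].astype(int); m=(im[...,2]>im[...,0]+50)&(im[...,2]>im[...,1]+40); m[:190]=0;m[235:]=0;m[:,:205]=0;m[:,260:]=0
    ys,xs=np.nonzero(m); print(n,len(xs),xs.mean(),ys.mean()); pts.setdefault('tare',[]).append((xs.mean(),ys.mean()))
pts['tare'].append(.030)
def tri(a,b):
    A=[]
    for p,uv in ((P['scene'],a),(P['side'],b)):
        M=p['K']@p['view'][:3]; A+= [uv[0]*M[2]-M[0],uv[1]*M[2]-M[1]]
    return cv2.triangulatePoints(P['scene']['K']@P['scene']['view'][:3],P['side']['K']@P['side']['view'][:3],np.array(a,float),np.array(b,float))
R={}
for k,(a,b,z) in pts.items():
    t=tri(a,b).ravel(); A=onplane(P['scene'],a,z);B=onplane(P['side'],b,z); R[k]=(A+B)/2
    print(k,A[:2].round(4),B[:2].round(4),'tri',(t[:3]/t[3]).round(3))
for x,y in [('pullR','pullL'),('chFR','chFL'),('chRR','chRL'),('chFL','chRL'),('chFR','chRR')]:
    d=R[y]-R[x]; print(x,y,np.linalg.norm(d).round(4),np.degrees(np.arctan2(d[1],d[0])).round(1))
# terminal from keys/vial/jar
for q,z in [('amber_vial',.033),('cream_jar',.02),('terminal',.025),('power_key',.03),('print_key',.03),('menu_key',.03)]:
    for n in P:
        s=silhouettes(q,P[n])
        for e in s[:2]:
            ys,xs=np.nonzero(e['region']); print(q,n,round(e['conf'],2),onplane(P[n],(xs.mean(),ys.mean()),z)[:2].round(3),len(xs))
E
```

```text
scene 54 229.11111111111111 215.83333333333334
side 61 228.672131147541 213.40983606557376
pullL [ 0.5239 -0.1504] [ 0.5212 -0.1466] tri [ 0.55  -0.145  0.169]
pullR [ 0.5189 -0.2174] [ 0.5266 -0.2165] tri [ 0.51  -0.218  0.197]
chFL [ 0.3857 -0.088 ] [ 0.3765 -0.0904] tri [ 0.392 -0.087  0.166]
chFR [ 0.3736 -0.2591] [ 0.3733 -0.2642] tri [ 0.353 -0.262  0.192]
chRL [ 0.5867 -0.1031] [ 0.5888 -0.1028] tri [ 0.584 -0.104  0.177]
chRR [ 0.5841 -0.2723] [ 0.5804 -0.2723] tri [ 0.591 -0.272  0.169]
tare [0.4539 0.1904] [0.4512 0.1885] tri [0.453 0.189 0.03 ]
pullR pullL 0.0685 90.2
chFR chFL 0.1726 87.5
chRR chRL 0.1694 88.1
chFL chRL 0.2071 -3.8
chFR chRR 0.209 -2.9
amber_vial scene 0.67 [0.471 0.047] 291
amber_vial side 0.66 [0.471 0.044] 286
cream_jar scene 0.72 [0.507 0.285] 352
cream_jar side 0.61 [0.511 0.284] 350
terminal scene 0.72 [0.48  0.161] 2012
terminal side 0.69 [0.48  0.159] 2010
terminal side 0.19 [ 0.737 -0.175] 1794
power_key scene 0.58 [0.458 0.223] 46
power_key side 0.6 [0.459 0.222] 44
print_key scene 0.57 [0.435 0.118] 66
print_key side 0.44 [0.435 0.117] 56
menu_key side 0.5 [0.435 0.116] 55
menu_key side 0.38 [0.459 0.222] 65
```

Request:
drive_tool:
  increments:
    - [[14,-26.5,1],[0,0,2.8],0]
    - [[14,-26.5,1],[0,0,2.8],0]
    - [[14,-26.5,1],[0,0,2.8],0]
    - [[14,-26.5,1],[0,0,2.8],0]
    - [[14,-26.5,1],[0,0,2.8],0]
    - [[14,-26.5,1],[0,0,2.8],0]
    - [[14,-26.5,1],[0,0,2.8],0]
    - [[14,-26.5,1],[0,0,2.8],0]

```text
clock: 2.47
eef_pos: [0.3271, 0.2383, 0.2395]
tool_rot: [0.025, 1.0, 0.0, 0.0]
ft_force: [-0.1, 0.1, 0.3]
grip_width: 0.0001
grasp_force: 0.0
```

Request:
drive_tool:
  increments:
    - [[14,-26.5,0],[0,0,0],0]
    - [[14,-26.5,0],[0,0,0],0]
    - [[14,-26.5,0],[0,0,0],0]
    - [[14,-26.5,0],[0,0,0],0]
    - [[14,-26.5,0],[0,0,0],0]
    - [[14,-26.5,0],[0,0,0],0]
    - [[14,-26.5,0],[0,0,0],0]
    - [[14,-26.5,0],[0,0,0],0]

```text
clock: 3.13
eef_pos: [0.4392, 0.0261, 0.2395]
tool_rot: [0.027, 1.0, 0.0, 0.0]
ft_force: [0.2, 0.5, 0.5]
grip_width: -0.0
grasp_force: 0.0
```

Request:
drive_tool:
  increments:
    - [[14,-26.5,0],[0,0,0],0]
    - [[14,-26.5,0],[0,0,0],0]
    - [[14,-26.5,0],[0,0,0],0]
    - [[14,-26.5,0],[0,0,0],0]
    - [[14,-26.5,0],[0,0,0],0]
    - [[14,-26.5,0],[0,0,0],0]
    - [[14,-26.5,0],[0,0,0],0]
    - [[14,-26.5,0],[0,0,0],0]

```text
clock: 3.8
eef_pos: [0.5512, -0.1859, 0.2392]
tool_rot: [0.027, 1.0, 0.0, 0.0]
ft_force: [0.8, 0.5, 0.0]
grip_width: -0.0002
grasp_force: 0.0
```

```bash
python3 - <<'E'
from h import *
o=get_obs(); print(o['clock'],o['eef_pos'],o['tool_rot'],o['ft_force'],o['joint_pos'])
p=shot('side','side1'); w=shot('wrist','w1'); a=p['image'][:,:,::-1]
print(w['K'],w['view'].round(3).tolist())
cv2.imwrite('pics/c2.png',np.hstack([cv2.resize(a[110:260,300:430],(340,400)),cv2.resize(w['image'][:,:,::-1],(460,400))]))
E
```

```text
3.8 [ 0.55117247 -0.18590124  0.23923076] [2.65387867e-02 9.99647784e-01 2.34886675e-05 1.78381785e-05] [0.80181429 0.48378606 0.04540794] [-3.25330152e-01  4.02954216e-01  2.53522913e-01  1.42134476e+00
  5.53977284e-05 -2.72246346e-01]
[[325.1922621    0.         278.90652636]
 [  0.         325.1922621  209.43036293]
 [  0.           0.           1.        ]] [[0.057, 0.998, -0.004, 0.161], [0.956, -0.053, 0.29, -0.578], [0.289, -0.02, -0.957, 0.222], [0.0, 0.0, 0.0, 1.0]]
```

View pics/c2.png

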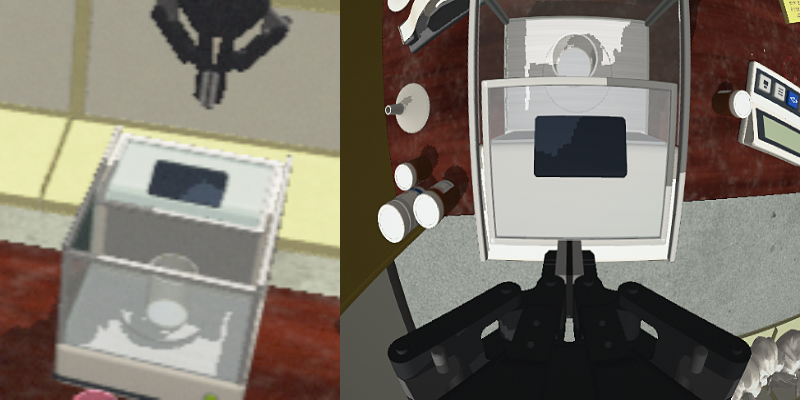

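The wrist view shows the pull's rear edge from (237,183) to (348,186), with the fingers behind it near (278,252). I'll locate the edge from here.

```bash
cat >> h.py <<'E'
def fish(p,uv,z):
    K,V=p['K'],p['view']; d=np.array([uv[0]-K[0,2],uv[1]-K[1,2]]); r=np.hypot(*d); t=r/K[0,0]
    d=V[:3,:3].T@np.array([*(np.sin(t)*d/r),np.cos(t)]); c=-V[:3,:3].T@V[:3,3]
    return (c+d*(z-c[2])/d[2]).round(4)
E
python3 - <<'E'
from h import *
w=camera('wrist')
for n,uv,z in [('pL',(348.2,185.9),.188),('pR',(237.4,182.7),.188),('paneRL',(403,250),.172),('paneRR',(188,248),.172),('paneFL',(404,88),.172),('paneFR',(175,88),.172)]: print(n,fish(w,uv,z))
E
```

```text
pL [ 0.5232 -0.145   0.188 ]
pR [ 0.5175 -0.2127  0.188 ]
paneRL [ 0.5771 -0.0991  0.172 ]
paneRR [ 0.5659 -0.2556  0.172 ]
paneFL [ 0.4618 -0.1015  0.172 ]
paneFR [ 0.4545 -0.2515  0.172 ]
```

Request:
drive_tool:
  increments:
    - [[0,2,-14],[0,0,0],0]
    - [[0,2,-14],[0,0,0],0]
    - [[0,0,-14],[0,0,0],0]
    - [[0,0,-10],[0,0,0],0]
    - [[0,0,-5],[0,0,0],0]
    - [[0,0,-4],[0,0,0],0]
    - [[0,0,0],[0,0,0],0]

```text
clock: 4.53
eef_pos: [0.5503, -0.1799, 0.1779]
tool_rot: [0.026, 1.0, 0.0, -0.0]
ft_force: [0.7, -0.2, -1.0]
grip_width: 0.0
grasp_force: 0.0
```

Request:
drive_tool:
  increments:
    - [[-5,0.3,0],[0,0,0],0]
    - [[-5,0.3,0],[0,0,0],0]
    - [[-4,0.3,0],[0,0,0],0]
    - [[-4,0.3,0],[0,0,0],0]
    - [[-4,0.3,0],[0,0,0],0]
    - [[-4,0.3,0],[0,0,0],0]

```text
clock: 5.03
eef_pos: [0.5249, -0.1789, 0.179]
tool_rot: [0.027, 1.0, -0.0, 0.001]
ft_force: [2.8, -1.6, 0.8]
grip_width: 0.0002
grasp_force: 0.7
```

```bash
python3 - <<'E'
from h import *
o=get_obs(); print(o['clock'],o['eef_pos'],o['ft_force'])
w=shot('wrist','w2')
E
```

```text
5.0333 [ 0.5248733  -0.17889745  0.17898509] [ 2.75197708 -1.61366999  0.78201685]
```

View pics/w2.png

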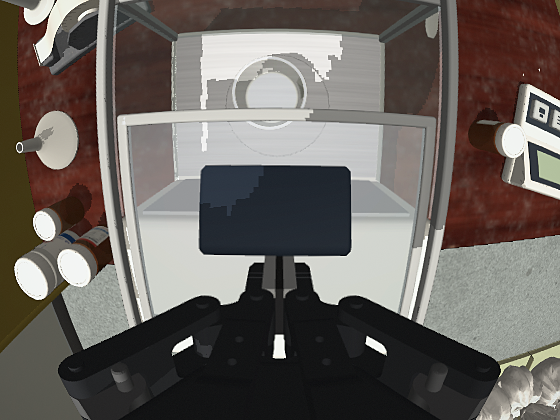

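The fingers touch the middle of the pull's rear face, around (277,255), at about 2.8 N, and the pane has begun to move. I'll keep pushing.

Request:
drive_tool:
  increments:
    - [[-6,0.4,0],[0,0,0],0]
    - [[-6,0.4,0],[0,0,0],0]
    - [[-6,0.4,0],[0,0,0],0]
    - [[-6,0.4,0],[0,0,0],0]
    - [[-6,0.4,0],[0,0,0],0]
    - [[-6,0.4,0],[0,0,0],0]
    - [[-6,0.4,0],[0,0,0],0]
    - [[-6,0.4,0],[0,0,0],0]

```text
clock: 5.75
eef_pos: [0.476, -0.1755, 0.1783]
tool_rot: [0.026, 1.0, -0.0, -0.0]
ft_force: [2.7, -1.0, 0.6]
grip_width: 0.0
grasp_force: 0.8
```

Request:
drive_tool:
  increments:
    - [[-3,0.2,0],[0,0,0],0]
    - [[-3,0.2,0],[0,0,0],0]
    - [[-3,0.2,0],[0,0,0],0]
    - [[-2,0.1,0],[0,0,0],0]
    - [[-2,0.1,0],[0,0,0],0]

```text
clock: 6.17
eef_pos: [0.4635, -0.1746, 0.1783]
tool_rot: [0.026, 1.0, 0.0, -0.0]
ft_force: [1.7, -1.1, 0.5]
grip_width: -0.0001
grasp_force: 0.7
```

Request:
drive_tool:
  increments:
    - [[-2,0.1,0],[0,0,0],0]
    - [[-2,0.1,0],[0,0,0],0]

```text
clock: 6.33
eef_pos: [0.4596, -0.1743, 0.1782]
tool_rot: [0.026, 1.0, 0.0, -0.0]
ft_force: [1.5, 0.0, 1.1]
grip_width: -0.0001
grasp_force: 0.7
```

Request:
drive_tool:
  increments:
    - [[-2,0.1,0],[0,0,0],0]
    - [[-2,0.1,0],[0,0,0],0]
    - [[0,0,0],[0,0,0],0]

```text
clock: 6.58
eef_pos: [0.4564, -0.1742, 0.1784]
tool_rot: [0.026, 1.0, 0.0, 0.001]
ft_force: [4.6, -1.0, -1.4]
grip_width: -0.0003
grasp_force: 2.1
```

Request:
drive_tool:
  increments:
    - [[-1.5,0.1,0],[0,0,0],0]
    - [[-1.5,0.1,0],[0,0,0],0]
    - [[0,0,0],[0,0,0],0]

```text
clock: 6.83
eef_pos: [0.4563, -0.1742, 0.1786]
tool_rot: [0.026, 1.0, 0.0, 0.004]
ft_force: [11.3, -1.0, -6.7]
grip_width: 0.0
grasp_force: 5.7
```

Request:
drive_tool:
  increments:
    - [[-1,0.1,0],[0,0,0],0]
    - [[-1,0.1,0],[0,0,0],0]
    - [[0,0,0],[0,0,0],0]

```text
clock: 7.08
eef_pos: [0.4563, -0.1742, 0.1787]
tool_rot: [0.026, 1.0, 0.0, 0.006]
ft_force: [16.4, -1.4, -9.6]
grip_width: 0.0002
grasp_force: 8.1
```

The pane is against its stop, since the force rose while the tool stayed still. I'll back off, lift and check.

Request:
drive_tool:
  increments:
    - [[5,-0.3,0],[0,0,0],0]
    - [[5,-0.3,0],[0,0,0],0]
    - [[5,-0.3,0],[0,0,0],0]
    - [[0,0,15],[0,0,0],0]
    - [[0,0,20],[0,0,0],0]
    - [[0,0,25],[0,0,0],0]
    - [[0,0,0],[0,0,0],0]

```text
clock: 7.67
eef_pos: [0.4674, -0.1754, 0.2427]
tool_rot: [0.026, 1.0, -0.001, 0.003]
ft_force: [1.6, -0.1, 0.7]
grip_width: 0.0
grasp_force: 0.0
```

```bash
python3 - <<'E'
from h import *
o=get_obs(); print(o['clock'],o['eef_pos'],o['ft_force'])
p=shot('side','side3'); w=shot('wrist','w3'); a=p['image'][:,:,::-1]
cv2.imwrite('pics/c3.png',np.hstack([cv2.resize(a[120:270,300:430],(340,400)),cv2.resize(w['image'][:,:,::-1],(460,400))]))
E
```

```text
7.6667 [ 0.46736623 -0.17544618  0.2426611 ] [ 1.61069983 -0.13647061  0.66425387]
```

View pics/c3.png

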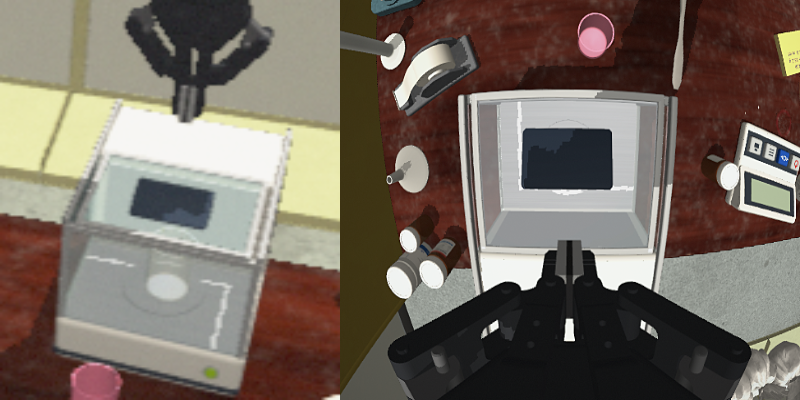

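The pane's front edge now meets the front rim and the beaker is undisturbed. Next I'll move over the terminal.

Request:
drive_tool:
  increments:
    - [[-1,30,0],[0,0,-1.2],0]
    - [[-1,30,0],[0,0,-1.2],0]
    - [[-2,30,0],[0,0,-1.2],0]
    - [[-2,30,0],[0,0,-1.2],0]
    - [[-2,30,0],[0,0,-1.2],0]
    - [[-2,30,0],[0,0,-1.2],0]
    - [[-2,30,0],[0,0,-1.2],0]
    - [[-2,30,0],[0,0,-1.2],0]

```text
clock: 8.43
eef_pos: [0.4502, 0.0664, 0.2369]
tool_rot: [0.111, 0.994, -0.0, -0.002]
ft_force: [1.3, 0.3, 0.9]
grip_width: -0.0
grasp_force: 0.0
```

Request:
drive_tool:
  increments:
    - [[0,31,-15],[0,0,0],0]
    - [[0,31,-20],[0,0,0],0]
    - [[0,31,-25],[0,0,0],0]
    - [[0,31,-25],[0,0,0],0]
    - [[0,0,-30],[0,0,0],0]
    - [[0,0,-20],[0,0,0],0]
    - [[0,0,0],[0,0,0],0]

```text
clock: 9.02
eef_pos: [0.4466, 0.1879, 0.0975]
tool_rot: [0.109, 0.994, -0.003, -0.006]
ft_force: [-1.8, -1.2, -0.4]
grip_width: 0.0001
grasp_force: 0.0
```

```bash
python3 - <<'E'
from h import *
o=get_obs(); print(o['clock'],o['eef_pos'],o['tool_rot'],o['ft_force'])
w=shot('wrist','w4')
im=w['image'].astype(int); m=((im[...,2]>im[...,0]+50)&(im[...,2]>im[...,1]+40)).astype(np.uint8)
n,l,s,c=cv2.connectedComponentsWithStats(m)
for i in range(1,n):
    if s[i,4]>60: print(s[i],c[i],fish(w,c[i],.03))
E
```

```text
9.0167 [0.44657531 0.18793944 0.09750179] [ 0.10914873  0.99400497 -0.00318881 -0.00552303] [-1.79562032 -1.1641193  -0.40013555]
[270 220  38  29 917] [288.00436205 233.7219193 ] [0.4535 0.1911 0.03  ]
```

View pics/w4.png

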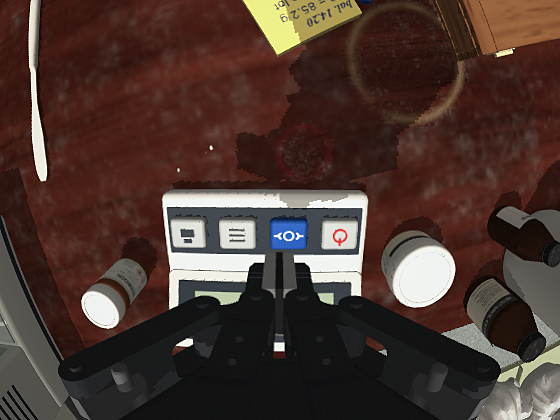

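The blue key sits at (288,234) directly ahead of the fingertips, between menu on its left and power on its right. The vial and jar are well clear. I'll descend to just above it.

Request:
drive_tool:
  increments:
    - [[2.5,1.5,-14],[0,0,0],0]
    - [[2,1,-14],[0,0,0],0]
    - [[0,0,-14],[0,0,0],0]
    - [[0,0,-10],[0,0,0],0]
    - [[0,0,-6],[0,0,0],0]
    - [[0,0,0],[0,0,0],0]

```text
clock: 9.57
eef_pos: [0.4557, 0.1912, 0.0448]
tool_rot: [0.11, 0.994, -0.0, -0.001]
ft_force: [-0.3, 0.3, -0.5]
grip_width: -0.0004
grasp_force: 0.0
```

```bash
python3 - <<'E'
from h import *
o=get_obs(); print(o['clock'],o['eef_pos'],o['tool_rot'],o['ft_force'])
w=shot('wrist','w5'); p=shot('side','s5')
cv2.imwrite('pics/c5.png',np.hstack([cv2.resize(w['image'][150:300,140:400,::-1],(500,288)),cv2.resize(p['image'][170:250,190:300,::-1],(300,288))]))
E
```

```text
9.5667 [0.45570742 0.19119938 0.04481428] [ 1.10298463e-01  9.93898207e-01 -3.77748698e-04 -6.78504981e-04] [-0.27778765  0.31025535 -0.53556712]
```

View pics/c5.png

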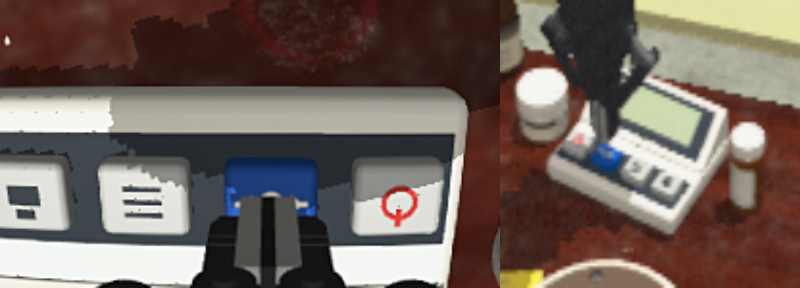

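The fingertips are centred sideways on the blue key, at crop x of about 270. I'll shift 4 mm to the front and press in small steps.

Request:
drive_tool:
  increments:
    - [[-4,0,-4],[0,0,0],0]
    - [[0,0,-4],[0,0,0],0]
    - [[0,0,-3],[0,0,0],0]
    - [[0,0,-2],[0,0,0],0]
    - [[0,0,0],[0,0,0],0]

```text
clock: 10.08
eef_pos: [0.4518, 0.1917, 0.0319]
tool_rot: [0.11, 0.994, -0.0, -0.0]
ft_force: [0.2, -0.6, 0.3]
grip_width: -0.0002
grasp_force: 0.0
```

Request:
drive_tool:
  increments:
    - [[0,0,-1],[0,0,0],0]
    - [[0,0,-1],[0,0,0],0]
    - [[0,0,0],[0,0,0],0]

```text
clock: 10.33
eef_pos: [0.4522, 0.1918, 0.0302]
tool_rot: [0.11, 0.994, -0.0, -0.0]
ft_force: [0.5, -0.1, 0.6]
grip_width: -0.0
grasp_force: 0.0
```

Request:
drive_tool:
  increments:
    - [[0,0,-1],[0,0,0],0]
    - [[0,0,-1],[0,0,0],0]
    - [[0,0,0],[0,0,0],0]

```text
clock: 10.58
eef_pos: [0.4523, 0.1918, 0.0284]
tool_rot: [0.11, 0.994, 0.0, 0.0]
ft_force: [-0.2, 0.6, 2.0]
grip_width: 0.0002
grasp_force: 1.3
```

Request:
drive_tool:
  increments:
    - [[0,0,-1],[0,0,0],0]
    - [[0,0,0],[0,0,0],0]
    - [[0,0,0],[0,0,0],0]

```text
clock: 10.83
eef_pos: [0.4523, 0.1918, 0.0275]
tool_rot: [0.11, 0.994, 0.0, 0.0]
ft_force: [-2.1, -0.5, 3.0]
grip_width: -0.0003
grasp_force: 1.7
```

Request:
drive_tool:
  increments:
    - [[0,0,-1],[0,0,0],0]
    - [[0,0,0],[0,0,0],0]
    - [[0,0,0],[0,0,0],0]

```text
clock: 11.08
eef_pos: [0.4523, 0.1918, 0.0265]
tool_rot: [0.11, 0.994, 0.0, 0.0]
ft_force: [-0.7, -0.4, 4.7]
grip_width: 0.0002
grasp_force: 2.3
```

That is about 3.5 mm of travel at 4.7 N, so the key has registered. Withdrawing.

Request:
drive_tool:
  increments:
    - [[0,0,3],[0,0,0],0]
    - [[0,0,5],[0,0,0],0]
    - [[0,0,15],[0,0,0],0]
    - [[0,0,25],[0,0,0],0]
    - [[-5,0,30],[0,0,0],0]
    - [[-5,0,30],[0,0,0],0]
    - [[0,0,20],[0,0,0],0]
    - [[0,0,0],[0,0,0],0]

```text
clock: 11.75
eef_pos: [0.4448, 0.193, 0.1591]
tool_rot: [0.11, 0.994, 0.002, 0.004]
ft_force: [0.0, 0.4, -0.1]
grip_width: 0.0
grasp_force: 0.0
```

```bash
python3 - <<'E'
from h import *
w=shot('wrist','w6'); p=shot('scene','s6'); o=get_obs(); print(o['clock'],o['eef_pos'],o['ft_force'])
cv2.imwrite('pics/c6.png',np.hstack([cv2.resize(w['image'][:,:,::-1],(400,300)),cv2.resize(p['image'][160:310,200:430,::-1],(400,300))]))
E
```

```text
11.85 [0.44269817 0.19199389 0.15509801] [-0.96577029 -0.52144545 -0.70463283]
```

View pics/c6.png

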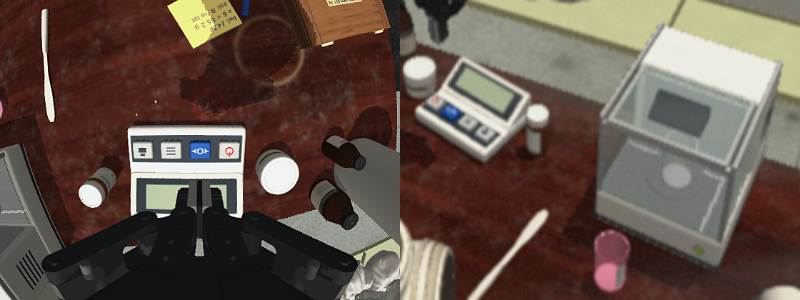

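The roof is shut, the key is back up, the vial and jar have not moved, and the arm is clear.

```bash
python3 -c "
from workcell import *
print(job_done())"
```

```text
the job is handed in; nothing more can be done
None
```

I slid the glass roof shut against its stop, then pressed the tare key once (about 3.5 mm, 4.7 N) and let it come back up. The arm is withdrawn, the beaker, vial and jar look undisturbed, and the job is handed in at about 12 s with no verdict returned.

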